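# Thread-check a fork cap on the screw gauge and sort it

## Robot

A 6-joint arm with a two-finger parallel gripper is mounted at the origin on the work surface. World frame = base frame: x ahead of the robot, y to its left, z up, the work surface at z = 0. Lengths are in m, angles in rad, forces in N, time in s.
With the tool pointing down it reaches from about 0.35 to 0.775 m from the base axis. Payload 7.3 kg.
Tool frame: the origin (TCP) lies at the centre of the arm's flange, where the gripper is bolted on; the fingertips stand 178 mm ahead of it and the grasp point (between the pads) lies 159 mm ahead of it; z points along the fingers, y is the line along which they close (so a half turn about z gives the same grasp; the last joint's range is limited). The gripper opens to 92 mm and grips with 3 to 60 N. Pads are 19 mm wide; open, the fingers measure 130 mm over their backs; the gripper's body (75 mm by 190 mm) begins 47 mm behind the grasp point.
Start: joints at [1.152, 0.342, 1.524, -0, 1.275, -0.146], TCP at [0.141, 0.506, 0.405] pointing down, gripper open.
Joint ranges: [-2.53, 2.53], [-0.77, 2.02], [0.04, 2.7], [-1, 4.14], [0.28, 2.66], [-3.11, 3.11]. Speed limits (rad/s): [2.57, 2.57, 3.14, 3.14, 3.14, 3.14].

## Interface

Orientations are given as [roll, pitch, yaw] about the fixed x, y, z axes, in that order (R = Rz(yaw) Ry(pitch) Rx(roll)).
In Python, from cell import robot gives the robot as it stands.
- The arm moves only by the shell command python3 -m pendant [OPENING] [FORCE], which reads ROWS from standard input. ROWS is one flat JSON list of numbers that holds 1 to 8 rows one after another, with no inner brackets; each row has 6 numbers: dx, dy, dz in mm, then a rotation vector rx, ry, rz in rad; each row shifts and turns the commanded pose from where the row before left it, along the tool's axes as they then stand; what a row does not reach is not made up. A row lasts 1/12 s, in which the tool goes at most 0.0417 m and 0.125 rad, less where a joint would pass 70% of its speed; a pose out of reach is approached as far as the arm can. OPENING is the finger opening in m, set as the command begins (- or left out keeps the last). The fingers move at their own pace and stop on an object; FORCE is the grip in N (left out, the last holds). Time passes only in rows, so rows that do not move let the fingers close. It prints the time, the measured TCP pose, the force, the opening and the grip force at its end. Input that does not fit is refused with a message, and nothing moves.
- robot.observe(): the state, without advancing time (a new reading comes with each control period).
- robot.read_camera(name): name is "side" or "top" or "wrist"; returns a dict with "image" (480x640x3 uint8, red, green, blue), "fx", "fy", "cx", "cy" (pixels), "pose" (4x4, takes a point from camera to world coordinates). Camera axes: x right, y down, z forward; pixel columns grow to the right and rows downward; lengths in m; the calibration is good to about 2 mm. A picture is of the moment at which its call begins. There is no depth.
- robot.hand_in(): hands the job in; it is judged then, once.
The state is a dict: "time": time; "qpos": joint angles; "qvel": joint speeds; "joint_efforts": joint torques, N m; "tool_pos": TCP position; "tool_rot": TCP orientation; "contact_force": force on the tool from outside, world axes, zero at the start; "torque": the same for the moment, N m; "opening": finger opening in m; "grip_force": force on a finger pad.
Only numpy, scipy, OpenCV 4.12 (cv2) and the standard library are available. Lean on these libraries where they do the work, as an engineer would, in place of code of your own. Each camera call takes 0.05 s, during which the arm holds its last target. There are 200 camera calls.

## Task

Take the orange screw cap that stands on the blue half of the bench pad and screw it clockwise onto the threaded gauge until it stops. Then unscrew it and set it down, open end down, in the green tray if it turned fully home against the gauge's shoulder, or in the red tray if it stopped short. Leave the cap on the grey half where it is and do not knock over or push away the other things on the bench.

Things in the scene. Friction and masses are not known exactly. Their poses are not given: they have to be found in the camera images.
- cap_a: one of two look-alike orange screw caps, 44 mm diameter, 31 mm high, 90 g, knurled; one sound, one short-threaded. Origin: centre of the open underside, z towards the closed top; a white line on top runs along +x. Three thread lugs inside, 3.5 mm up, at +x and +-120 deg. Starts open end down within 8 mm of the blue or grey spot, any yaw; which is where varies
- cap_b: one of two look-alike orange screw caps, 44 mm diameter, 31 mm high, 90 g, knurled; one sound, one short-threaded. Origin: centre of the open underside, z towards the closed top; a white line on top runs along +x. Three thread lugs inside, 3.5 mm up, at +x and +-120 deg. Starts open end down within 8 mm of the blue or grey spot, any yaw; which is where varies
- blue_spot (a point): middle of the blue half (130 x 100 mm) of the flat two-colour pad, 4 mm thick, fixed to the bench; the point is on the pad's top face. The cap to check starts here
- grey_spot (a point): middle of the grey half of the same pad, 90 mm from the blue spot along the pad's own y (blue at +y of grey), on its top face. The cap standing here stays here
- gauge_shoulder (a point): on the upright axis of the fixed screw gauge, at its shoulder: the flat top (42 mm diameter, 45 mm above the bench) of the steel pillar, where a sound cap's underside rests when home. Blue base plate 90 x 90 x 12 mm. With its underside h above the shoulder and mid-way in the thread's play, a cap's yaw is the point's yaw - 2.33 rad + 2 pi h / 27 mm (modulo 120 deg)
- gauge_tip (a point): tip of the gauge's core, on the axis 24 mm above the shoulder. The core is 22 mm thick, coned in its top 5 mm, with a coarse right-hand thread: 3 starts, 27 mm lead, bars 3 mm thick, 28 mm outside diameter, axial play +-1.5 mm. Its upper ends lie 18 mm above the shoulder at the point's +x (white line on the base plate) and +-120 deg
- gauge_catch (a point): on the gauge's axis, 10 mm above the shoulder: a cap's underside is here as its lugs pass under the thread ends. Set on at any yaw, a cap rests 8 to 19 mm above the shoulder and screws down clockwise from above; higher than 13 mm it lifts straight off. A sound cap stops at the shoulder (0 mm), a short-threaded one hard at 5.5 mm above it
- green_tray_in (a point): centre of the inner floor of the fixed green tray for sound caps: square, 115 mm outside, 107 mm inside, walls 4 mm thick and 20 mm high over the bench, floor 4 mm thick
- red_tray_in (a point): centre of the inner floor of the fixed red tray for rejects, same size as the green one; the two trays may change places
- socket: bystander: steel wrench socket, upright cylinder 22 mm diameter, 38 mm high, standing on the blue half of the pad close to the cap; origin at the centre of its underside
- spray_can: bystander: upright spray can with a red cap, 66 mm diameter, 190 mm high; origin at the centre of its underside
- dropper: bystander: upright blue dropper bottle, 32 mm diameter, 85 mm high, near the gauge; origin at the centre of its underside
- brake_lever: bystander: silver bicycle brake lever lying on the bench beside the pad, robot's side, up to 22 mm high; it runs from its origin 65 mm towards its -x and 92 mm towards its +x (there bending 19 mm to -y), up to 30 mm wide; origin on the underside
Not all that is in view belongs to the job. What is shaped like the cap_b but turquoise or yellow is not meant. Of the things shaped like the part that bears red_tray_in, the red one is meant.

How it is judged:
On the way:
1. the cap is screwed down on the gauge as far as it goes: the sound cap to within 2 mm of the shoulder, the short-threaded one to within 1.5 mm of its stop 5.5 mm above the shoulder (((horizontal distance between cap_a and gauge_shoulder below 0.004 m and z of cap_a in the frame of gauge_shoulder below 0.002 m and angle between cap_a's own z axis and vertical below 0.12 rad) or (horizontal distance between cap_b and gauge_shoulder below 0.004 m and z of cap_b in the frame of gauge_shoulder below 0.007 m and angle between cap_b's own z axis and vertical below 0.12 rad))), for 0.2 s.
At the end, for the whole second after the job is handed in: The cap from the blue half stands upright (open end down, within 0.15 rad) and still on the floor of the right tray (green if it went home, red if it stopped short), its axis within 45 mm of the tray's centre, released; the other cap still stands on the grey half, within 20 mm of where it was (((horizontal distance between cap_a and green_tray_in below 0.045 m and z of cap_a in the frame of green_tray_in between -0.004 and 0.006 m and angle between each of cap_a, cap_b's own z axis and vertical below 0.15 rad and linear speed of cap_a below 0.02 m/s and horizontal distance between cap_b and grey_spot below 0.03 m and distance of cap_b from where it was at the start of the episode below 0.02 m) or (horizontal distance between cap_b and red_tray_in below 0.045 m and z of cap_b in the frame of red_tray_in between -0.004 and 0.006 m and angle between each of cap_b, cap_a's own z axis and vertical below 0.15 rad and linear speed of cap_b below 0.02 m/s and horizontal distance between cap_a and grey_spot below 0.03 m and distance of cap_a from where it was at the start of the episode below 0.02 m))); the robot touches nothing.
It fails at once if the wrench socket is pushed more than 30 mm or knocked over (distance of socket from where it was at the start of the episode above 0.03 m or angle between socket's own z axis and vertical above 0.6 rad).
It fails at once if the spray can is pushed more than 30 mm or knocked over (distance of spray_can from where it was at the start of the episode above 0.03 m or angle between spray_can's own z axis and vertical above 0.6 rad).
It fails at once if the dropper bottle is pushed more than 30 mm or knocked over (distance of dropper from where it was at the start of the episode above 0.03 m or angle between dropper's own z axis and vertical above 0.6 rad).
It fails at once if the brake lever is pushed more than 30 mm or knocked over (distance of brake_lever from where it was at the start of the episode above 0.03 m or angle between brake_lever's own z axis and vertical above 0.6 rad).
It also fails if it takes over 56 s, if anything falls off the work surface, if the arm or the gripper's body presses on something with over 40 N, if the wrist force passes 120 N, or if a joint passes its speed limit or range.

## Working session

There is one attempt and no reset: what is moved stays moved. The work goes in short steps, Python scripts to look and compute and a shell command to move; the robot and the scene stay as the last step left them, time stands still between calls to the robot, and variables do not carry over. Pictures are saved under pics/ and viewed, at most 10 in all, crops included, and the job is handed in when it is done.

```bash
mkdir -p pics; ls; python3 - <<'E'
from cell import robot
import cv2,numpy as np
for n in("top","side"):
    c=robot.read_camera(n);cv2.imwrite(f"pics/{n}0.png",c["image"][:,:,::-1]);np.save(n+"0.npy",c,allow_pickle=True)
    print(n,c["fx"],c["cx"],c["cy"],np.round(c["pose"],3).tolist())
s=robot.observe();print(s["time"],s["tool_pos"],s["tool_rot"],s["opening"])
E
```

```text
pics
top 554.4452206967828 326.945648701708 239.41932704202077 [[-0.017, -0.999, 0.047, 0.455], [-1.0, 0.017, -0.006, -0.039], [0.006, -0.047, -0.999, 1.222], [0.0, 0.0, 0.0, 1.0]]
side 436.6393163112642 324.00068484086927 239.57439888336077 [[0.77, -0.498, 0.4, 0.14], [-0.638, -0.612, 0.467, -0.452], [0.012, -0.614, -0.789, 0.777], [0.0, 0.0, 0.0, 1.0]]
0.1 [0.14138019 0.50548119 0.40412848] [-3.14023750e+00 -1.87623091e-04  2.86878929e+00] 0.09174147738617085
```

View pics/top0.png

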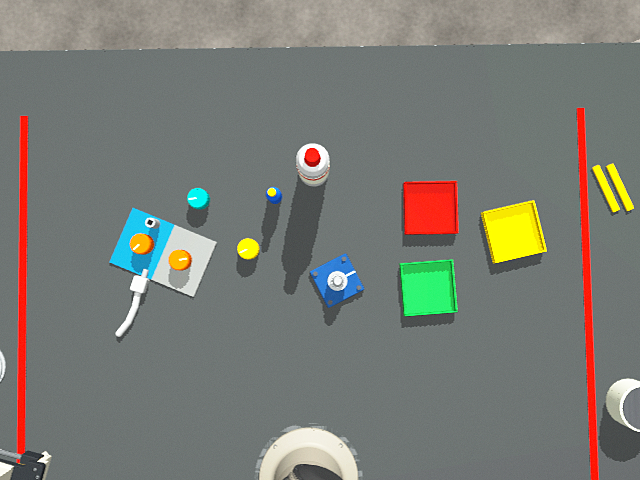

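View pics/side0.png

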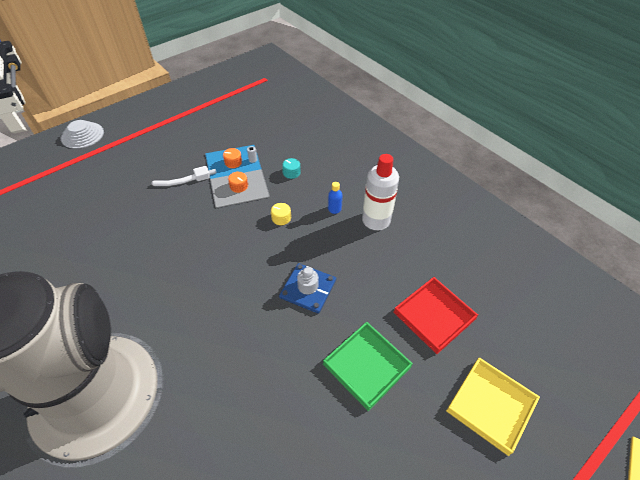

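The top view shows orange caps at (141,244) on the blue half and (180,260) on the grey half, with lookalikes in turquoise (198,198) and yellow (248,249). The one at (141,244) is meant, because it is orange and on blue. The socket is at (150,223), the gauge at (338,281), the red tray at (431,208), the green tray at (429,288), and a yellow tray at (514,232) is not meant. The side view agrees.

```bash
cat > h.py <<'E'
import numpy as np,cv2
def ray(c,u,v):
    d=np.array([(u-c["cx"])/c["fx"],(v-c["cy"])/c["fy"],1.]);P=c["pose"];return P[:3,3],P[:3,:3]@d
def plane(c,u,v,z):
    o,d=ray(c,u,v);return o+d*(z-o[2])/d[2]
def proj(c,p):
    q=c["pose"][:3,:3].T@(np.asarray(p)-c["pose"][:3,3]);return np.array([c["fx"]*q[0]/q[2]+c["cx"],c["fy"]*q[1]/q[2]+c["cy"]])
def tri(a,ua,b,ub):
    o,d=ray(a,*ua);p,e=ray(b,*ub);s,t=np.linalg.lstsq(np.c_[d,-e],p-o,rcond=None)[0];A,B=o+s*d,p+t*e
    return (A+B)/2,np.linalg.norm(A-B)
def blobs(img,lo,hi,amin=25):
    h=cv2.cvtColor(img,cv2.COLOR_RGB2HSV);m=cv2.inRange(h,np.array(lo),np.array(hi))
    cs,_=cv2.findContours(m,cv2.RETR_EXTERNAL,cv2.CHAIN_APPROX_NONE)
    return [c for c in cs if cv2.contourArea(c)>amin]
def load(n): return np.load(n,allow_pickle=True).item()
E
python3 - <<'E'
from h import *
T=load("top0.npy");S=load("side0.npy")
R={"orange":((5,150,100),(16,255,255),.03),"red":((0,180,60),(3,255,255),.02),"green":((55,120,60),(80,255,255),.02),"blue":((96,150,50),(125,255,255),.012),"turq":((84,120,80),(95,255,255),.03)}
for n,(lo,hi,z) in R.items():
    for nm,C in(("top",T),("side",S)):
        for c in blobs(C["image"],lo,hi):
            r=cv2.minAreaRect(c);p=plane(C,*r[0],z)
            print(n,nm,np.round(r[0],1),np.round(r[1],1),round(r[2],1),int(cv2.contourArea(c)),"->",np.round(p,3))
a=cv2.resize(T["image"][195:345,95:235],None,fx=4,fy=4,interpolation=cv2.INTER_CUBIC)
b=cv2.resize(T["image"][240:320,295:375],None,fx=5,fy=5,interpolation=cv2.INTER_CUBIC)
o=np.zeros((600,800,3),np.uint8);o[:a.shape[0],:400]=a[:,80:480];o[:400,400:]=b
cv2.imwrite("pics/c1.png",o[:,:,::-1])
E
```

```text
orange top [184.4 261.3] [12.3 20.9] 20.2 45 -> [0.469 0.259 0.03 ]
orange top [146.6 245.7] [12.  20.9] 22.8 55 -> [0.504 0.34  0.03 ]
orange side [238. 182.] [20. 18.] 90.0 289 -> [0.47  0.256 0.03 ]
orange side [231.5 157.5] [19. 17.] 90.0 242 -> [0.505 0.341 0.03 ]
red top [430.3 207.2] [52.8 53.6] 88.6 2716 -> [ 0.578 -0.274  0.02 ]
red top [311.5 157. ] [17.4 15.2] 63.4 204 -> [ 0.692 -0.017  0.02 ]
red top [ 22.  284.5] [  7.9 337.1] 0.5 2237 -> [0.425 0.612 0.02 ]
red top [587.2 293.5] [371.5   7.5] 87.8 2372 -> [ 0.385 -0.609  0.02 ]
red side [610.7 438.7] [ 12.4 108.6] 37.1 1065 -> [ 0.624 -0.617  0.02 ]
red side [435. 313.] [63.6 56.6] 45.0 3255 -> [ 0.576 -0.281  0.02 ]
red side [379.3 197.5] [28.4  8.1] 10.1 46 -> [0.707 0.011 0.02 ]
red side [384.4 165. ] [14.3 22.5] 4.8 265 -> [0.796 0.084 0.02 ]
red side [132.5 135.4] [  4.5 289.8] 66.8 874 -> [0.352 0.592 0.02 ]
green top [428.1 287.4] [53.4 54.6] 85.2 2797 -> [ 0.404 -0.264  0.02 ]
green side [366.8 363.8] [67.2 65.1] 45.0 4064 -> [ 0.402 -0.271  0.02 ]
blue top [336.6 280.2] [41.2 40.8] 62.7 1218 -> [ 0.423 -0.067  0.012]
blue top [141.  242.9] [45.3 59.9] 22.5 1933 -> [0.511 0.358 0.012]
blue top [273.5 194.5] [17.  14.1] 45.0 107 -> [0.612 0.068 0.012]
blue side [322.  280.6] [23.2 16.6] 20.6 194 -> [ 0.456 -0.08   0.012]
blue side [306.5 288.5] [42.5 39.8] 26.6 727 -> [ 0.419 -0.074  0.012]
blue side [334.5 201.5] [23. 13.] 90.0 247 -> [0.621 0.073 0.012]
blue side [232.7 161. ] [25.2 51.5] 79.7 621 -> [0.509 0.346 0.012]
turq top [143.1 226.2] [11.7 10.4] 18.4 36 -> [0.546 0.348 0.03 ]
turq top [160.3 249.3] [14.9 58.8] 11.8 312 -> [0.496 0.311 0.03 ]
turq top [198.  198.5] [21. 22.] 90.0 358 -> [0.604 0.229 0.03 ]
turq side [291. 168.] [20. 16.] 90.0 261 -> [0.599 0.215 0.03 ]
```

View pics/c1.png

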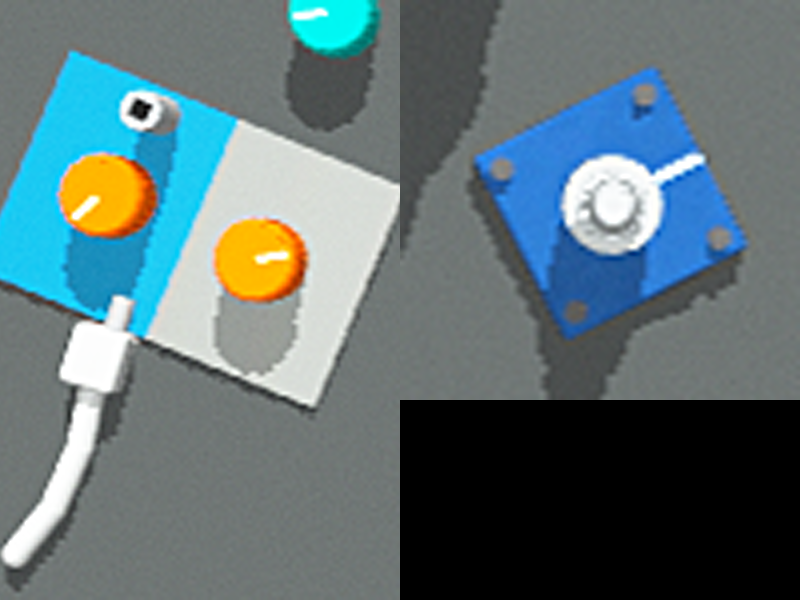

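The crop confirms it: the orange cap on the blue half is the target, at crop (103,193) with its line pointing lower-left. The socket is beside it at crop (140,110), and the gauge's white line points upper-right.

```bash
python3 - <<'E'
from h import *
T=load("top0.npy");S=load("side0.npy")
for nm,C in(("top",T),("side",S)):
    for lab,lo,hi,z in(("orange",(5,130,90),(24,255,255),.0195),("redtray",(0,180,60),(4,255,255),.012),("green",(50,100,50),(85,255,255),.012)):
        for c in blobs(C["image"],lo,hi,150):
            if cv2.contourArea(c)>5000: continue
            x,y,w,h=cv2.boundingRect(c);(u,v),r=cv2.minEnclosingCircle(c)
            print(nm,lab,"rect",(x+(w-1)/2,y+(h-1)/2),(w,h),"->",np.round(plane(C,x+(w-1)/2,y+(h-1)/2,z),4))
for (u,v,z,l) in((337.4,280.6,.069,"tip"),(336.6,280.2,.008,"base"),(295+212.5/5,240+205/5,.045,"shoulder"),(150.2,195+112/4,.042,"socket top"),(145,195+300/4,.01,"lever tip"),(273.5,194.5,.05,"dropper")):
    print(l,np.round(plane(T,u,v,z),4))
# lines: pixel -> world heading
def hd(p,q,z): a=plane(T,*p,z);b=plane(T,*q,z);return np.degrees(np.arctan2(*(b-a)[1::-1]))
k=lambda x,y:(95+(x+80)/4,195+y/4); g=lambda x,y:(295+(x-400)/5,240+y/5)
print("cap line",hd(k(98,198),k(74,219),.035),"gauge line",hd(g(657,181),g(704,157),.012),"pad y",hd(k(148,338),k(0,282),.004),hd(k(400,186),k(70,52),.004))
b=cv2.resize(S["image"][255:320,270:345],None,fx=8,fy=8,interpolation=cv2.INTER_CUBIC);cv2.imwrite("pics/c2.png",b[:,:,::-1])
E
```

```text
top orange rect (180.0, 260.0) (23, 21) -> [0.4724 0.2716 0.0195]
top orange rect (141.5, 243.5) (24, 20) -> [0.5096 0.3548 0.0195]
top redtray rect (430.0, 207.5) (55, 54) -> [ 0.5781 -0.2745  0.012 ]
top redtray rect (312.5, 157.0) (16, 19) -> [ 0.694  -0.0186  0.012 ]
top redtray rect (22.0, 284.5) (11, 338) -> [0.4253 0.6162 0.012 ]
top redtray rect (587.5, 293.5) (22, 372) -> [ 0.3841 -0.6134  0.012 ]
top green rect (428.0, 287.5) (59, 58) -> [ 0.4033 -0.2656  0.012 ]
side orange rect (479.0, 426.5) (67, 56) -> [ 0.4724 -0.468   0.0195]
side orange rect (505.5, 404.5) (64, 90) -> [ 0.5363 -0.4744  0.0195]
side orange rect (237.5, 182.0) (20, 21) -> [0.4738 0.2669 0.0195]
side orange rect (231.5, 157.5) (18, 20) -> [0.5102 0.3517 0.0195]
side redtray rect (606.5, 435.5) (66, 88) -> [ 0.6281 -0.6122  0.012 ]
side redtray rect (435.0, 315.0) (83, 77) -> [ 0.5769 -0.2817  0.012 ]
side redtray rect (384.5, 165.0) (16, 23) -> [0.8032 0.0894 0.012 ]
side redtray rect (133.0, 136.0) (267, 117) -> [0.3538 0.5997 0.012 ]
side green rect (367.5, 366.0) (90, 89) -> [ 0.4032 -0.2731  0.012 ]
tip [ 0.4233 -0.0671  0.069 ]
base [ 0.4225 -0.0668  0.008 ]
shoulder [ 0.4218 -0.0679  0.045 ]
socket top [0.5519 0.3288 0.042 ]
lever tip [0.4521 0.3504 0.01  ]
dropper [0.6075 0.0648 0.05  ]
cap line 130.6673102919368 gauge line -64.02037834969951 pad y 68.3876528742924 66.95254016010803
```

View pics/c2.png

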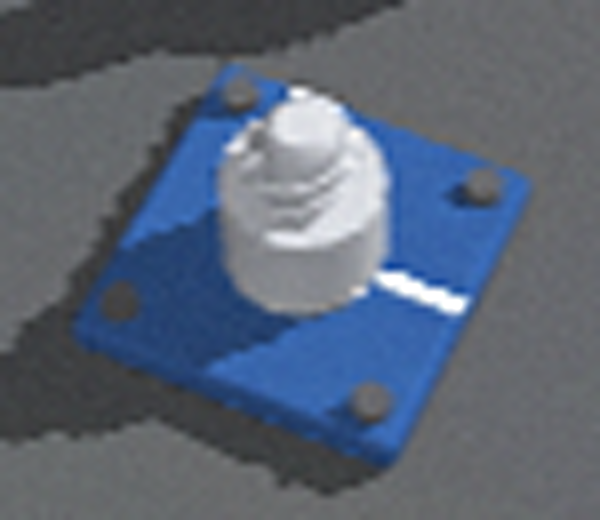

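Careful with the scale: shifts go in mm. That gives: -0.0396 m is -39.6, 0.0104 m is 10.4.

```bash
cat > go.py <<'E'
import sys,numpy as np
from cell import robot
from scipy.spatial.transform import Rotation as R
def st():
    s=robot.observe();return s,R.from_euler("xyz",s["tool_rot"])
def to(p,f=None):
    s,r=st();d=r.inv().apply(np.array(p)-s["tool_pos"]);print("tool d",np.round(d,4),"n",np.linalg.norm(d)/.0417)
    y=r.as_matrix()[:,1];h=np.degrees(np.arctan2(y[1],y[0]));print("heading",round(h,2),"q6",round(np.degrees(s["qpos"][5]),1),"tilt",np.round(r.as_matrix()[:2,2],4),"rz",None if f is None else np.radians(h-f))
E
echo '[-39.6, -4.8, 10.4, 0, 0, 0, -39.6, -4.8, 10.4, 0, 0, 0, -39.6, -4.8, 10.4, 0, 0, 0, -39.6, -4.8, 10.4, 0, 0, 0, -39.6, -4.8, 10.4, 0, 0, 0, -39.6, -4.8, 10.4, 0, 0, 0, -39.6, -4.8, 10.4, 0, 0, 0, -39.6, -4.8, 10.4, 0, 0, 0]' | python3 -m pendant 0.07
echo '[-39.6, -4.8, 10.4, 0, 0, 0, -39.6, -4.8, 10.4, 0, 0, 0, 0, 0, 0, 0, 0, 0.082, 0, 0, 0, 0, 0, 0.082, 0, 0, 0, 0, 0, 0, 0, 0, 0, 0, 0, 0]' | python3 -m pendant
python3 - <<'E'
from go import *; from h import *
to((.510,.353,.30),65)
c=robot.read_camera("wrist");np.save("w1.npy",c,allow_pickle=True);cv2.imwrite("pics/w1.png",c["image"][:,:,::-1])
print(np.round(c["pose"],3).tolist(),c["fx"])
for b in blobs(c["image"],(5,130,90),(24,255,255),400):
    x,y,w,h=cv2.boundingRect(b);print(x,y,w,h,np.round(plane(c,x+(w-1)/2,y+(h-1)/2,.0195),4),np.round(plane(c,x+(w-1)/2,y+(h-1)/2,.035),4))
E
```

```text
time: 0.77
tool_pos: [0.4378, 0.3821, 0.3207]
tool_rot: [-3.141, -0.001, 2.869]
contact_force: [-0.6, -0.1, 0.4]
opening: 0.07
grip_force: 0.0
time: 1.27
tool_pos: [0.5098, 0.3526, 0.3003]
tool_rot: [-3.141, -0.001, 2.707]
contact_force: [-0.1, -0.5, 0.1]
opening: 0.0702
grip_force: 0.0
tool d [0.     0.0005 0.0003] n 0.012880253616733757
heading 65.1 q6 -37.5 tilt [-0.0009 -0.0004] rz 0.0018141756986271094
[[0.421, 0.865, 0.272, 0.435], [0.907, -0.401, -0.128, 0.388], [-0.002, 0.301, -0.954, 0.281], [0.0, 0.0, 0.0, 1.0]] 411.9508355842417
147 216 77 74 [0.4741 0.2691 0.0195] [0.4718 0.2762 0.035 ]
289 213 68 74 [0.5107 0.3533 0.0195] [0.5062 0.3553 0.035 ]
```

View pics/w1.png

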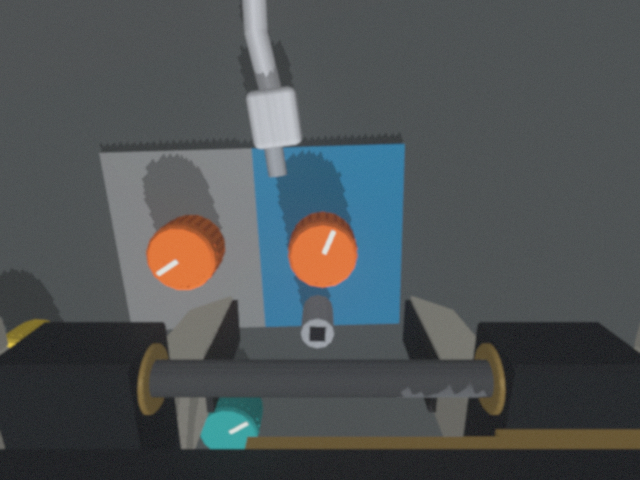

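The wrist view shows the target cap at (323,250) between the fingers' line, and the socket at (317,333) clear of them. The position agrees with the other views, so I'm going down to grip.

```bash
python3 - <<'E'
from h import *
c=load("w1.npy");a=plane(c,324,253,.035);b=plane(c,334,231,.035);print("line yaw",np.degrees(np.arctan2(*(b-a)[1::-1])),a)
E
echo '[0, 0, 29, 0, 0, 0, 0, 0, 29, 0, 0, 0, 0, 0, 29, 0, 0, 0, 0, 0, 29, 0, 0, 0, 0, 0, 0, 0, 0, 0]' | python3 -m pendant 0.07
echo '[0, 0, 0, 0, 0, 0, 0, 0, 0, 0, 0, 0, 0, 0, 0, 0, 0, 0, 0, 0, 0, 0, 0, 0, 0, 0, 0, 0, 0, 0, 0, 0, 0, 0, 0, 0]' | python3 -m pendant 0.03 35
```

```text
line yaw 131.85260115226978 [0.50873527 0.35519657 0.035     ]
time: 1.73
tool_pos: [0.5096, 0.3533, 0.1835]
tool_rot: [3.141, 0.0, 2.708]
contact_force: [-0.5, -0.3, 0.1]
opening: 0.0701
grip_force: 0.0
time: 2.23
tool_pos: [0.5098, 0.3528, 0.1851]
tool_rot: [3.141, 0.0, 2.705]
contact_force: [-0.8, 1.1, 2.2]
opening: 0.0438
grip_force: 35.0
```

```bash

echo '[0, 0, -29, 0, 0, 0, 0, 0, -29, 0, 0, 0, 0, 0, -29, 0, 0, 0, 0, 0, -29, 0, 0, 0, 0, 0, 0, 0, 0, 0]' | python3 -m pendant
echo '[-9, -37.9, 0, 0, 0, 0, -9, -37.9, 0, 0, 0, 0, -9, -37.9, 0, 0, 0, 0, -9, -37.9, 0, 0, 0, 0, -9, -37.9, 0, 0, 0, 0, -9, -37.9, 0, 0, 0, 0, -9, -37.9, 0, 0, 0, 0, -9, -37.9, 0, 0, 0, 0]' | python3 -m pendant
echo '[-9, -37.9, 0, 0, 0, 0, -9, -37.9, 0, 0, 0, 0, -9, -37.9, 0, 0, 0, 0, 0, 0, 0, 0, 0, 0.12, 0, 0, 0, 0, 0, 0.12, 0, 0, 0, 0, 0, 0.12, 0, 0, 0, 0, 0, 0.12, 0, 0, 0, 0, 0, 0.12]' | python3 -m pendant
echo '[0, 0, 0, 0, 0, 0.12, 0, 0, 0, 0, 0, 0.12, 0, 0, 0, 0, 0, 0.12, 0, 0, 0, 0, 0, 0, 0, 0, 0, 0, 0, 0]' | python3 -m pendant
python3 - <<'E'
from go import *; from h import *
to((.4225,-.067,.30),10)
S=load("side0.npy");print("side base",plane(S,308.5,286.6,.012),"side tip",plane(S,309,270,.069))
for n in("wrist","top","side"):
    c=robot.read_camera(n);np.save(n+"2.npy",c,allow_pickle=True)
    if n=="wrist": cv2.imwrite("pics/w2.png",c["image"][:,:,::-1])
    else:
        for b in blobs(c["image"],(5,130,90),(24,255,255),100):
            x,y,w,h=cv2.boundingRect(b);print(n,x,y,w,h,np.round(plane(c,x+(w-1)/2,y+(h-1)/2,.1355),4))
E
```

```text
time: 2.65
tool_pos: [0.511, 0.3533, 0.3072]
tool_rot: [3.133, 0.007, 2.705]
contact_force: [1.0, 0.4, -0.4]
opening: 0.0436
grip_force: 35.0
time: 3.32
tool_pos: [0.4459, 0.0459, 0.3004]
tool_rot: [-3.141, -0.0, 2.705]
contact_force: [0.2, -0.8, -1.1]
opening: 0.044
grip_force: 35.0
time: 3.98
tool_pos: [0.4229, -0.0672, 0.3003]
tool_rot: [-3.141, -0.0, 2.098]
contact_force: [0.7, 0.5, -0.6]
opening: 0.0438
grip_force: 35.0
time: 4.4
tool_pos: [0.423, -0.0669, 0.3004]
tool_rot: [-3.141, -0.0, 1.748]
contact_force: [0.0, 0.7, -0.0]
opening: 0.0437
grip_force: 35.0
tool d [ 0.     -0.0005  0.0004] n 0.016759471975935643
heading 10.18 q6 -29.4 tilt [-0.0004  0.0002] rz 0.0031304230127696736
side base [ 0.42505238 -0.07331036  0.012     ] side tip [ 0.42809851 -0.07250434  0.069     ]
top 169 250 23 21 [0.4707 0.2416 0.1355]
side 446 399 67 57 [ 0.421  -0.466   0.1355]
side 474 360 64 90 [ 0.4757 -0.471   0.1355]
side 301 240 18 25 [ 0.4263 -0.0779  0.1355]
side 228 172 20 21 [0.4227 0.1568 0.1355]
```

View pics/w2.png

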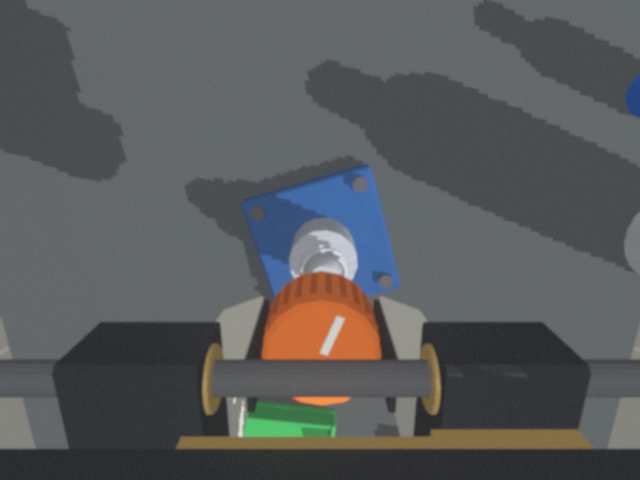

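The wrist view shows the cap gripped and upright at (322,340). The gauge pillar is right behind it at (323,250), and the base plate corners are at (243,204), (370,167) and (399,287). Those corners will give me the gauge axis.

```bash
python3 - <<'E'
from h import *
c=load("wrist2.npy");A,B,C=[plane(c,*p,.012) for p in((243,204),(370,167),(399,287))]
print("base centre",(A+C)/2,"sides",np.linalg.norm(A-B),np.linalg.norm(B-C),"yaw",np.degrees(np.arctan2(*(B-C)[1::-1])),np.degrees(np.arctan2(*(A-B)[1::-1])))
print("shoulder lateral",plane(c,323,253,.045),"tip",plane(c,325,266,.069))
a=plane(c,325,352,.1505);b=plane(c,340,319,.1505);print("cap line yaw",np.degrees(np.arctan2(*(b-a)[1::-1])))
T=load("top2.npy");i=T["image"][235:325,295:375];cv2.imwrite("pics/t2.png",cv2.resize(i,None,fx=6,fy=6)[:,:,::-1])
E
```

```text
base centre [ 0.42431552 -0.06812171  0.012     ] sides 0.08664022377712577 0.08677808190574691 yaw 115.85583893777537 -153.60484937720588
shoulder lateral [ 0.42274844 -0.06187325  0.045     ] tip [ 0.42366772 -0.06126931  0.069     ]
cap line yaw 78.59226881233047
```

```bash

echo '[0, 0, 23.5, 0, 0, 0, 0, 0, 23.5, 0, 0, 0, 0, 0, 3, 0, 0, 0, 0, 0, 3, 0, 0, 0, 0, 0, 0, 0, 0, 0]' | python3 -m pendant
echo '[0, 0, 2, 0, 0, 0, 0, 0, 2, 0, 0, 0, 0, 0, 0, 0, 0, 0]' | python3 -m pendant
echo '[0, 0, 2, 0, 0, 0, 0, 0, 2, 0, 0, 0, 0, 0, 0, 0, 0, 0]' | python3 -m pendant
```

```text
time: 4.97
tool_pos: [0.4234, -0.067, 0.2478]
tool_rot: [-3.141, -0.0, 1.746]
contact_force: [0.0, -0.8, -0.4]
opening: 0.0434
grip_force: 35.0
time: 5.22
tool_pos: [0.4233, -0.067, 0.2441]
tool_rot: [3.141, 0.0, 1.745]
contact_force: [0.5, 0.2, -1.5]
opening: 0.0441
grip_force: 35.0
time: 5.47
tool_pos: [0.4232, -0.067, 0.2396]
tool_rot: [3.141, -0.0, 1.745]
contact_force: [0.2, -0.3, -0.5]
opening: 0.0437
grip_force: 35.0
```

```bash

echo '[0, 0, 1, 0, 0, 0, 0, 0, 1, 0, 0, 0, 0, 0, 0, 0, 0, 0]' | python3 -m pendant
echo '[0, 0, 0.5, 0, 0, 0.12, 0, 0, 0.5, 0, 0, 0.12, 0, 0, 0.5, 0, 0, 0.12, 0, 0, 0.5, 0, 0, 0.12, 0, 0, 0, 0, 0, 0]' | python3 -m pendant
python3 -c "from go import *;s,_=st();print(s['torque'],s['contact_force'])"
```

```text
time: 5.72
tool_pos: [0.4232, -0.067, 0.2376]
tool_rot: [3.142, -0.0, 1.745]
contact_force: [0.9, -0.6, -1.3]
opening: 0.044
grip_force: 35.0
time: 6.13
tool_pos: [0.4232, -0.067, 0.2356]
tool_rot: [-3.141, -0.0, 1.26]
contact_force: [-1.0, -1.1, -0.9]
opening: 0.0433
grip_force: 35.0
[-0.14916461  0.09052104  0.04837368] [-0.95597398 -1.11570536 -0.92417445]
```

```bash

echo '[0, 0, 0.52, 0, 0, 0.12, 0, 0, 0.52, 0, 0, 0.12, 0, 0, 0.52, 0, 0, 0.12, 0, 0, 0.52, 0, 0, 0.12, 0, 0, 0, 0, 0, 0]' | python3 -m pendant
echo '[0, 0, 0.52, 0, 0, 0.12, 0, 0, 0.52, 0, 0, 0.12, 0, 0, 0, 0, 0, 0]' | python3 -m pendant
python3 -c "from go import *;s,_=st();print(s['torque'],s['contact_force'])"
```

```text
time: 6.55
tool_pos: [0.4232, -0.0669, 0.2336]
tool_rot: [-3.141, 0.0, 0.784]
contact_force: [0.1, -0.2, -1.5]
opening: 0.0439
grip_force: 35.0
time: 6.8
tool_pos: [0.4232, -0.067, 0.2326]
tool_rot: [3.142, -0.0, 0.547]
contact_force: [1.4, 0.6, -1.5]
opening: 0.0439
grip_force: 35.0
[-0.11987511  0.02635131 -0.01417084] [ 1.4288414   0.63076339 -1.52903631]
```

```bash

for k in 1; do :; done
echo '[0, 0, 0.52, 0, 0, 0.12, 0, 0, 0.52, 0, 0, 0.12, 0, 0, 0, 0, 0, 0]' | python3 -m pendant
python3 -c "from go import *;s,_=st();print(s['torque'],s['qpos'][5])"
echo '[0, 0, 0.52, 0, 0, 0.12, 0, 0, 0.52, 0, 0, 0.12, 0, 0, 0, 0, 0, 0]' | python3 -m pendant
python3 -c "from go import *;s,_=st();print(s['torque'],s['qpos'][5])"
```

```text
time: 7.05
tool_pos: [0.4234, -0.067, 0.2316]
tool_rot: [3.141, -0.001, 0.308]
contact_force: [0.9, -0.8, -1.0]
opening: 0.0438
grip_force: 35.0
[-0.20282401 -0.00195673 -0.0201282 ] 0.9262626923552967
time: 7.3
tool_pos: [0.4235, -0.0671, 0.2307]
tool_rot: [3.141, -0.001, 0.069]
contact_force: [1.1, -1.1, -1.4]
opening: 0.0436
grip_force: 35.0
[-0.29027723 -0.08779452 -0.04851518] 1.1651212614493553
```

```bash

echo '[0, 0, 0.52, 0, 0, 0.12, 0, 0, 0.52, 0, 0, 0.12, 0, 0, 0, 0, 0, 0]' | python3 -m pendant
python3 -c "from go import *;s,_=st();print(s['torque'],s['qpos'][5])"
echo '[0, 0, 0.52, 0, 0, 0.12, 0, 0, 0.52, 0, 0, 0.12, 0, 0, 0, 0, 0, 0]' | python3 -m pendant
python3 -c "from go import *;s,_=st();print(s['torque'],s['qpos'][5])"
```

```text
time: 7.55
tool_pos: [0.4235, -0.0672, 0.2296]
tool_rot: [3.141, -0.001, -0.17]
contact_force: [2.4, -2.7, -1.3]
opening: 0.0435
grip_force: 35.0
[-0.52491687 -0.10411829  0.01094643] 1.4043811563004525
time: 7.8
tool_pos: [0.4234, -0.0672, 0.2286]
tool_rot: [3.141, -0.001, -0.409]
contact_force: [1.3, -3.7, -1.9]
opening: 0.0439
grip_force: 35.0
[-0.78542005  0.0636281  -0.01487939] 1.6439036085682268
```

```bash

echo '[0, 0, 0.52, 0, 0, 0.12, 0, 0, 0.52, 0, 0, 0.12, 0, 0, 0.52, 0, 0, 0.12, 0, 0, 0, 0, 0, 0]' | python3 -m pendant
python3 -c "from go import *;s,_=st();print(s['torque'],s['qpos'][5])"
echo '[0, 0, 0.52, 0, 0, 0.12, 0, 0, 0.52, 0, 0, 0.12, 0, 0, 0, 0, 0, 0]' | python3 -m pendant
python3 -c "from go import *;s,_=st();print(s['torque'],s['qpos'][5])"
```

```text
time: 8.13
tool_pos: [0.4233, -0.0673, 0.227]
tool_rot: [3.141, -0.001, -0.769]
contact_force: [0.6, -4.2, -1.3]
opening: 0.0436
grip_force: 35.0
[-0.82533896  0.0974306   0.02245484] 2.0035366064962328
time: 8.38
tool_pos: [0.4232, -0.0671, 0.226]
tool_rot: [-3.142, -0.0, -1.009]
contact_force: [0.9, -1.9, 2.0]
opening: 0.0435
grip_force: 35.0
[-0.3429823   0.13485809 -0.06778583] 2.243265918778027
```

```bash

echo '[0, 0, 0.5, 0, 0, 0.12, 0, 0, 0.3, 0, 0, 0.12, 0, 0, 0, 0, 0, 0]' | python3 -m pendant
echo '[0, 0, 0, 0, 0, 0.12, 0, 0, 0, 0, 0, 0.12, 0, 0, 0, 0, 0, 0.06, 0, 0, 0, 0, 0, 0, 0, 0, 0, 0, 0, 0]' | python3 -m pendant
python3 - <<'E'
from go import *; from h import *
s,_=st();print(s['torque'],s['qpos'][5])
c=robot.read_camera("side");cv2.imwrite("pics/s3.png",cv2.resize(c["image"][215:320,250:370],None,fx=5,fy=5,interpolation=cv2.INTER_CUBIC)[:,:,::-1])
E
```

```text
time: 8.63
tool_pos: [0.4237, -0.0672, 0.226]
tool_rot: [-3.14, -0.002, -1.249]
contact_force: [0.6, -2.7, 9.1]
opening: 0.0438
grip_force: 35.0
time: 9.05
tool_pos: [0.4242, -0.0674, 0.226]
tool_rot: [-3.138, -0.002, -1.543]
contact_force: [3.8, -3.6, 7.4]
opening: 0.0438
grip_force: 35.0
[-0.40261581 -0.23128362 -0.06234202] 2.7771920663384737
```

View pics/s3.png

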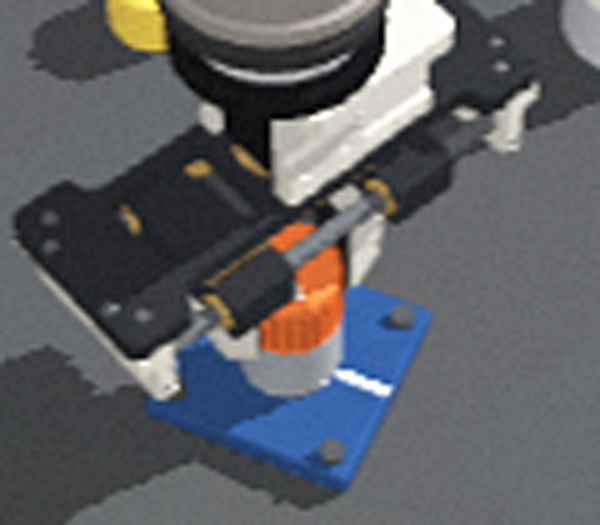

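The cap sits straight on the pillar with no core showing. The TCP height corresponds to h ≈ 0, and force only appeared there, well past 5.5 mm. The cap is sound, so it goes to the green tray. I'm unscrewing it now.

```bash

echo '[0, 0, 0, 0, 0, -0.12, 0, 0, 0, 0, 0, -0.12, 0, 0, 0, 0, 0, -0.12, 0, 0, -0.5, 0, 0, -0.12, 0, 0, -0.5, 0, 0, -0.12, 0, 0, 0, 0, 0, 0]' | python3 -m pendant
echo '[0, 0, -0.5, 0, 0, -0.12, 0, 0, -0.5, 0, 0, -0.12, 0, 0, -0.5, 0, 0, -0.12, 0, 0, -0.5, 0, 0, -0.12, 0, 0, 0, 0, 0, 0]' | python3 -m pendant
echo '[0, 0, -0.5, 0, 0, -0.12, 0, 0, -0.5, 0, 0, -0.12, 0, 0, -0.5, 0, 0, -0.12, 0, 0, -0.5, 0, 0, -0.12, 0, 0, 0, 0, 0, 0]' | python3 -m pendant
```

```text
time: 9.6
tool_pos: [0.4231, -0.0672, 0.2262]
tool_rot: [3.141, -0.0, -0.938]
contact_force: [1.5, -3.1, 1.0]
opening: 0.0436
grip_force: 35.0
time: 10.02
tool_pos: [0.4232, -0.0674, 0.2279]
tool_rot: [3.141, -0.0, -0.463]
contact_force: [1.0, -4.0, -0.1]
opening: 0.0439
grip_force: 35.0
time: 10.43
tool_pos: [0.4233, -0.0669, 0.23]
tool_rot: [-3.141, -0.001, 0.014]
contact_force: [3.5, 2.1, 0.4]
opening: 0.0438
grip_force: 35.0
```

```bash

echo '[0, 0, -0.53, 0, 0, -0.12, 0, 0, -0.53, 0, 0, -0.12, 0, 0, -0.53, 0, 0, -0.12, 0, 0, -0.53, 0, 0, -0.12, 0, 0, -0.53, 0, 0, -0.12, 0, 0, 0, 0, 0, 0]' | python3 -m pendant
echo '[0, 0, -0.53, 0, 0, -0.12, 0, 0, -0.53, 0, 0, -0.12, 0, 0, -0.53, 0, 0, -0.12, 0, 0, -0.53, 0, 0, -0.12, 0, 0, -0.53, 0, 0, -0.12, 0, 0, 0, 0, 0, 0]' | python3 -m pendant
echo '[0, 0, -0.53, 0, 0, -0.12, 0, 0, -0.53, 0, 0, -0.12, 0, 0, -0.53, 0, 0, -0.12, 0, 0, -0.53, 0, 0, -0.12, 0, 0, -0.53, 0, 0, -0.12, 0, 0, 0, 0, 0, 0]' | python3 -m pendant
```

```text
time: 10.93
tool_pos: [0.423, -0.0666, 0.2326]
tool_rot: [-3.14, 0.0, 0.609]
contact_force: [0.9, 1.1, -0.4]
opening: 0.0437
grip_force: 35.0
time: 11.43
tool_pos: [0.4229, -0.0668, 0.2352]
tool_rot: [-3.141, -0.0, 1.205]
contact_force: [1.0, -1.0, 0.1]
opening: 0.0436
grip_force: 35.0
time: 11.93
tool_pos: [0.4232, -0.0669, 0.2379]
tool_rot: [3.142, -0.0, 1.803]
contact_force: [0.5, 0.3, -0.9]
opening: 0.0435
grip_force: 35.0
```

```bash

echo '[0, 0, -2, 0, 0, 0, 0, 0, -2, 0, 0, 0, 0, 0, 0, 0, 0, 0]' | python3 -m pendant
echo '[0, 0, -3, 0, 0, 0, 0, 0, -6, 0, 0, 0, 0, 0, -30, 0, 0, 0, 0, 0, -20, 0, 0, 0, 0, 0, 0, 0, 0, 0]' | python3 -m pendant
python3 - <<'E'
from go import *; to((.4035,-.267,.30),10)
E
```

```text
time: 12.18
tool_pos: [0.4232, -0.0669, 0.2423]
tool_rot: [3.142, -0.0, 1.801]
contact_force: [0.3, 0.4, -0.5]
opening: 0.0436
grip_force: 35.0
time: 12.6
tool_pos: [0.4242, -0.0672, 0.3046]
tool_rot: [3.136, 0.004, 1.804]
contact_force: [1.3, -0.6, -1.4]
opening: 0.0436
grip_force: 35.0
tool d [-0.1896 -0.0663  0.0049] n 4.818297256441347
heading 13.35 q6 -32.6 tilt [ 0.0066 -0.0021] rz 0.058462393127282034
```

```bash

echo '[-38, -13.3, 0, 0, 0, 0, -38, -13.3, 0, 0, 0, 0, -38, -13.3, 0, 0, 0, 0, -38, -13.3, 0, 0, 0, 0, -38, -13.3, 0, 0, 0, 0, 0, 0, 0, 0, 0, 0, 0, 0, 0, 0, 0, 0]' | python3 -m pendant
python3 - <<'E'
from go import *; from h import *
to((.4035,-.267,.187))
c=robot.read_camera("wrist");cv2.imwrite("pics/w4.png",c["image"][:,:,::-1])
E
```

```text
time: 13.18
tool_pos: [0.4019, -0.2689, 0.3003]
tool_rot: [-3.141, -0.001, 1.8]
contact_force: [0.1, 0.1, -0.6]
opening: 0.0437
grip_force: 35.0
tool d [0.0014 0.002  0.1133] n 2.7169006495823154
heading 13.14 q6 -56.0 tilt [-0.0006  0.0007] rz None
```

View pics/w4.png

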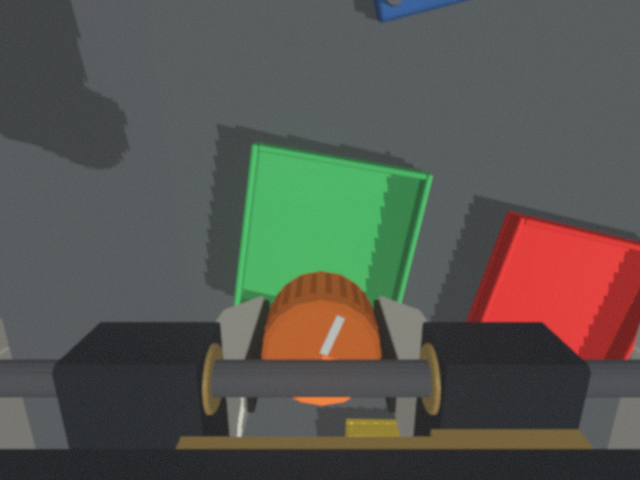

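The cap is upright in the gripper at (322,340), and the green tray around (333,235) is below the grasp line. The red tray is off to the side. I'm lowering it.

```bash

echo '[0, 2, 35, 0, 0, 0, 0, 0, 35, 0, 0, 0, 0, 0, 30, 0, 0, 0, 0, 0, 10, 0, 0, 0, 0, 0, 0, 0, 0, 0, 0, 0, 2, 0, 0, 0, 0, 0, 2, 0, 0, 0, 0, 0, 0, 0, 0, 0]' | python3 -m pendant
echo '[0, 0, 1, 0, 0, 0, 0, 0, 0, 0, 0, 0, 0, 0, 0, 0, 0, 0]' | python3 -m pendant
```

```text
time: 13.9
tool_pos: [0.405, -0.2668, 0.1882]
tool_rot: [3.14, 0.002, 1.805]
contact_force: [0.8, 0.6, -0.4]
opening: 0.0434
grip_force: 35.0
time: 14.15
tool_pos: [0.4046, -0.2668, 0.1865]
tool_rot: [3.141, 0.001, 1.805]
contact_force: [0.0, -0.3, -1.4]
opening: 0.0436
grip_force: 35.0
```

```bash

echo '[0, 0, 1, 0, 0, 0, 0, 0, 0, 0, 0, 0, 0, 0, 0.7, 0, 0, 0, 0, 0, 0, 0, 0, 0]' | python3 -m pendant
echo '[0, 0, 0, 0, 0, 0, 0, 0, 0, 0, 0, 0, 0, 0, 0, 0, 0, 0, 0, 0, 0, 0, 0, 0, 0, 0, 0, 0, 0, 0]' | python3 -m pendant 0.066
echo '[0, 0, -20, 0, 0, 0, 0, 0, -35, 0, 0, 0, 0, 0, -35, 0, 0, 0, 0, 0, -35, 0, 0, 0, 0, 0, 0, 0, 0, 0, 0, 0, 0, 0, 0, 0]' | python3 -m pendant
python3 - <<'E'
from go import *; from h import *
for n in ("wrist","top"):
    c=robot.read_camera(n)
    for b in blobs(c["image"],(5,130,90),(24,255,255),100):
        x,y,w,h=cv2.boundingRect(b);print(n,x,y,w,h,np.round(plane(c,x+(w-1)/2,y+(h-1)/2,.0195),4))
    if n=="wrist": cv2.imwrite("pics/w5.png",c["image"][:,:,::-1])
E
```

```text
time: 14.48
tool_pos: [0.4045, -0.2668, 0.185]
tool_rot: [3.141, 0.0, 1.805]
contact_force: [-1.8, 0.5, 8.4]
opening: 0.0433
grip_force: 35.0
time: 14.9
tool_pos: [0.4045, -0.2667, 0.1841]
tool_rot: [-3.142, -0.0, 1.805]
contact_force: [0.3, 0.4, 0.0]
opening: 0.0654
grip_force: 0.0
time: 15.4
tool_pos: [0.4048, -0.267, 0.311]
tool_rot: [3.139, 0.004, 1.805]
contact_force: [-0.6, 0.2, -0.4]
opening: 0.066
grip_force: 0.0
wrist 338 410 98 31 [ 0.4919 -0.4041  0.0195]
wrist 286 206 67 73 [ 0.4037 -0.2672  0.0195]
top 418 278 15 21 [ 0.4026 -0.2576  0.0195]
top 169 250 23 21 [0.4724 0.2716 0.0195]
```

View pics/w5.png

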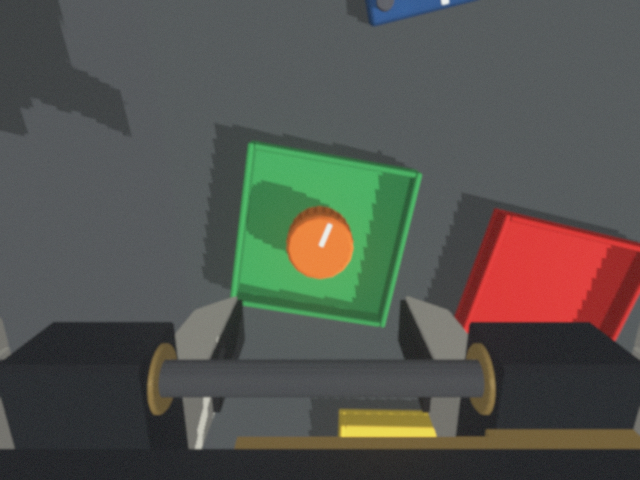

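The cap stands upright near the middle of the green tray, at (320,243), and the gripper is clear. The grey-half cap is unmoved at (180,260) in the top view.

```bash
python3 -c "from cell import robot;print(robot.hand_in())"
```

```text
the job is handed in; nothing more can be done
None
```

The blue-half cap screwed fully home on the gauge's shoulder, so I unscrewed it and set it upright, open end down, in the green tray, and handed the job in at about 15 s; no verdict was returned.

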